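# Put the left-over copper fittings back in the parts case

## Robot

A 7-joint arm with a two-finger parallel gripper is mounted at the origin on the work surface. World frame = base frame: x ahead of the robot, y to its left, z up, the work surface at z = 0. Lengths are in m, angles in rad, forces in N, time in s.
With the tool pointing down it reaches from about 0.35 to 0.9 m from the base axis. Payload 8.1 kg.
Tool frame: the origin (TCP) lies midway between the tips of the shut fingers; the grasp point (between the pads) lies 19 mm behind it; z points along the fingers, y is the line along which they close (so a half turn about z gives the same grasp; the last joint's range is limited). The gripper opens to 92 mm and grips with 3 to 60 N. Pads are 19 mm wide; open, the fingers measure 130 mm over their backs; the gripper's body (75 mm by 190 mm) begins 47 mm behind the grasp point.
Start: joints at [1.243, 0.434, 0.025, 1.573, -0.012, 1.134, -0.075], TCP at [0.139, -0.609, 0.227] pointing down, gripper open.
Joint ranges: [-2.62, 2.62], [-0.44, 2.09], [-1.27, 1.32], [0.08, 2.57], [-1.32, 4.46], [0.12, 2], [-2.74, 2.74]. Speed limits (rad/s): [2.22, 2.22, 3.01, 3.01, 3.14, 3.14, 3.14].

## Interface

Orientations are given as a rotation vector (axis times angle).
In Python, from workcell import ctrl gives the robot as it stands.
- The arm moves only by the tool send_rows, never from a script. Its argument "motion" is a list of rows, each a list of 3 entries, a list of its own where there are three numbers: the opening, from -1 (shut) to 1 (fully open), then the shift along the world's x, y, z in units of 100 mm (1.0 is 100 mm), then the turn, a rotation vector about the world's x, y, z in units of pi/2 rad (1.0 is pi/2 rad). In form: [[jaw, [x, y, z], [ax, ay, az]], ...]. A call has 1 to 12 rows; each row is the pose to reach, as a shift and turn from the pose commanded when the call began; what a row does not reach only later rows make up. A row lasts 1/8 s, in which the tool goes at most 62.5 mm and 10.7 degrees, less where a joint would pass 70% of its speed; a pose out of reach is approached as far as the arm can. A call with a number of a shift or a turn outside -1 to 1 is refused whole. A call with a gripper value outside its range is refused whole. The fingers move at their own pace and stop on an object; "force" is the grip in N (left out, the last holds). Time passes only in rows, so rows that repeat a pose let the fingers close. It gives the time, the measured TCP pose, the force, the opening and the grip force at its end, in the units of the state.
- ctrl.state(): the state, without advancing time (a new reading comes with each control period).
- ctrl.read_camera(name): name is "scene" or "top" or "wrist"; returns a dict with "image" (384x512x3 uint8, red, green, blue), "depth" (384x512 float32, m along the optical axis (not along the pixel's ray), 0 where there is no reading), "fovy" (degrees; the focal length in pixels is half the picture's height over the tangent of half this angle, whatever the lens; pixels are square), "cx", "cy" (the principal point, pixels), "rvec" (rotation vector, rad) and "tvec" (3), from world to camera coordinates, as OpenCV has them; the wrist camera has in their place "tool_from_camera" (4x4, takes a point from camera to tool coordinates, whose origin is the TCP and whose axes are the flange's). Camera axes: x right, y down, z forward; pixel columns grow to the right and rows downward; lengths in m; the calibration is good to about 2 mm. A picture is of the moment at which its call begins: read the wrist's pose just before it.
- ctrl.job_done(): hands the job in; it is judged then, once.
The state is a dict: "t": time; "q": joint angles; "qd": joint speeds; "joint_torque": joint torques, N m; "tool_pos": TCP position; "tool_rot": TCP orientation; "force": force on the tool from outside, world axes, zero at the start; "moment": the same for the moment, N m; "gripper_width": opening from 0.0 (shut) to 1.0 (fully open); "grasp_force": force on a finger pad.
Only numpy, scipy, OpenCV 4.12 (cv2) and the standard library are available. Lean on these libraries where they do the work, as an engineer would, in place of code of your own. Each camera call takes 0.05 s, during which the arm holds its last target. There are 200 camera calls.

## Task

Clear up after the water heater job: the yellow bins in the open parts case each hold one kind of copper pipe fitting. Put every loose copper fitting from the bench back into the bin that holds its own kind (90 degree elbow, tee, straight coupling, end cap), and leave the two for which there is no bin, the 45 degree elbow and the reducing coupling, lying where they are.

Things in the scene. Friction and masses are not known exactly. Their poses are not given: they have to be found in the camera images.
- elbow: copper solder fitting for 28 mm pipe, lying loose on the bench, cups 31 mm outside diameter, pipe axes 15.5 mm above the bench. 90 degree elbow: two legs at a right angle along its +x and +y, each ending 52 mm from the origin; the last 24 mm of each leg is straight, so pinch one leg across about 40 mm out. Origin: on the bench below the point where the two pipe axes meet; z up.
- tee: copper solder fitting for 28 mm pipe, lying loose on the bench, cups 31 mm outside diameter, pipe axes 15.5 mm above the bench. Tee: straight run along its x, 72 mm long (x = -36 to 36 mm), branch along its +y ending 37 mm from the run's axis; 52.5 mm across from the branch's mouth to the back of the run (pinch there). Origin: on the bench below the crossing of the axes; z up.
- coupling: copper solder fitting for 28 mm pipe, lying loose on the bench, cups 31 mm outside diameter, pipe axes 15.5 mm above the bench. Straight coupling: a plain tube of one diameter all along, 50 mm long, lying along its x; it does not roll by itself. Origin: on the bench below its middle; z up.
- cap: copper solder fitting for 28 mm pipe, standing loose on the bench, cups 31 mm outside diameter. End cap: standing mouth down, a closed domed top, 28 mm high, 31 mm round. Origin: centre of its underside; z up.
- elbow45: copper solder fitting for 28 mm pipe, lying loose on the bench, cups 31 mm outside diameter, pipe axes 15.5 mm above the bench. 45 degree elbow, a shallow bend: two short legs ending 35 mm from the origin, one along its +x, the other at 135 degrees from it (towards -x, +y). No bin holds this kind. Origin: on the bench below the point where the axes meet.
- reducer: copper solder fitting for 28 mm pipe, lying loose on the bench, pipe axes 15.5 mm above the bench. Reducing coupling: 56 mm long along its x, stepped: 31 mm diameter at its -x end, narrowing to 17 mm at its +x end. No bin holds this kind. Origin: on the bench below its middle.
- bin_elbow: open yellow bin, one of four alike in the black parts case: the one that holds a 90 degree elbow like the loose one. 123 mm (x) by 155 mm (y) by 40 mm high outside, walls and floor 2.5 mm. Origin: centre of its underside, 4 mm above the bench (inner floor at 6.5 mm, rim and case walls at 44 mm). Fixed; z up. The stock fitting lies loose in its +y half; its -y half is empty.
- bin_tee: open yellow bin, one of four alike in the black parts case: the one that holds a tee like the loose one. 123 mm (x) by 155 mm (y) by 40 mm high outside, walls and floor 2.5 mm. Origin: centre of its underside, 4 mm above the bench (inner floor at 6.5 mm, rim and case walls at 44 mm). Fixed; z up. The stock fitting lies loose in its +y half; its -y half is empty.
- bin_coupling: open yellow bin, one of four alike in the black parts case: the one that holds a straight coupling like the loose one. 123 mm (x) by 155 mm (y) by 40 mm high outside, walls and floor 2.5 mm. Origin: centre of its underside, 4 mm above the bench (inner floor at 6.5 mm, rim and case walls at 44 mm). Fixed; z up. The stock fitting lies loose in its +y half; its -y half is empty.
- bin_cap: open yellow bin, one of four alike in the black parts case: the one that holds an end cap standing mouth down. 123 mm (x) by 155 mm (y) by 40 mm high outside, walls and floor 2.5 mm. Origin: centre of its underside, 4 mm above the bench (inner floor at 6.5 mm, rim and case walls at 44 mm). Fixed; z up. The stock fitting lies loose in its +y half; its -y half is empty.
Mind the look-alikes: they are no part of the job. Leave any purple look-alike of the elbow alone. Leave any blue look-alike of the tee alone.

How it is judged:
By the outcome, as a careful person would: the job done as asked, in the order asked, and still so for the second after the job is handed in, with the robot touching nothing.
It also fails if it takes over 99 s, if anything falls off the work surface, if the arm or the gripper's body presses on something with over 40 N, if the wrist force passes 120 N, or if a joint passes its speed limit or range.

## Working session

There is one attempt and no reset: what is moved stays moved. The work goes in short steps, Python scripts to look and compute and a tool call to move; the robot and the scene stay as the last step left them, time stands still between calls to the robot, and variables do not carry over. Pictures are saved under pics/ and viewed, at most 14 in all, crops included, and the job is handed in when it is done.

Besides the shell and the picture viewer there is one more tool, called as a command line: name --argument value ..., lists and objects as JSON in quotes. send_rows: Moves the arm, as the interface text tells. Shifts and turns lie within -1 to 1; 1 stands for 100 mm of shift or pi/2 rad of turn. Its arguments: {"type":"object","properties":{"motion":{"type":"array"},"force":{"type":"number"}},"required":["motion"]}

```bash
mkdir -p pics; ls
cat > h.py <<'E'
import numpy as np, cv2
from workcell import ctrl
def cam(n):
    s=ctrl.state(); c=ctrl.read_camera(n)
    f=c["image"].shape[0]/2/np.tan(np.radians(c["fovy"])/2)
    if n=="wrist":
        T=np.eye(4);T[:3,:3]=cv2.Rodrigues(np.array(s["tool_rot"],float))[0];T[:3,3]=s["tool_pos"]
        T=T@np.array(c["tool_from_camera"])
    else:
        R=cv2.Rodrigues(np.array(c["rvec"],float))[0];T=np.eye(4);T[:3,:3]=R.T;T[:3,3]=-R.T@np.array(c["tvec"]).ravel()
    c["f"]=f;c["T"]=T;return c
def plane(c,uv,z):
    uv=np.atleast_2d(uv).astype(float)
    d=np.c_[(uv[:,0]-c["cx"])/c["f"],(uv[:,1]-c["cy"])/c["f"],np.ones(len(uv))]@c["T"][:3,:3].T
    o=c["T"][:3,3];return o+d*((z-o[2])/d[:,2])[:,None]
def cloud(c):
    h,w=c["depth"].shape;u,v=np.meshgrid(np.arange(w),np.arange(h));z=c["depth"]
    P=np.stack([(u-c["cx"])/c["f"]*z,(v-c["cy"])/c["f"]*z,z],-1)
    return P@c["T"][:3,:3].T+c["T"][:3,3]
E
python3 - <<'E'
from h import *
for n in("top","scene"):
    c=cam(n);np.savez(f"{n}.npz",**c);cv2.imwrite(f"pics/{n}.png",cv2.resize(c["image"][:,:,::-1],None,fx=1.5,fy=1.5,interpolation=cv2.INTER_CUBIC))
    print(n,c["T"].round(3).tolist(),c["f"])
s=ctrl.state();print(s)
E
```

```text
pics
top [[0.019, -0.997, 0.079, 0.436], [-1.0, -0.02, -0.012, 0.017], [0.013, -0.079, -0.997, 1.17], [0.0, 0.0, 0.0, 1.0]] 372.2632234200528
scene [[-0.898, 0.26, -0.356, 1.011], [0.441, 0.561, -0.701, 0.983], [0.018, -0.786, -0.618, 0.888], [0.0, 0.0, 0.0, 1.0]] 432.41654283699694
{'t': 0.1, 'q': array([ 1.24339513,  0.43515595,  0.0249719 ,  1.57401704, -0.0115943 ,
        1.13398946, -0.07510096]), 'qd': array([ 0.00021357, -0.001909  ,  0.00028112, -0.0030345 ,  0.00054174,
        0.00109498,  0.00052371]), 'joint_torque': array([ 3.09933814e-03, -6.69125748e+01,  9.87691171e-01, -3.15148759e+01,
       -6.06291834e-02,  3.73803440e-02,  9.28875647e-05]), 'tool_pos': array([ 0.13916424, -0.60883529,  0.22601756]), 'tool_rot': array([-3.12039417e+00, -3.52113595e-01,  4.59171744e-04]), 'force': array([0.22296442, 0.23315398, 0.29836935]), 'moment': array([ 0.00423994, -0.03953175, -0.04131528]), 'grasp_force': 0.0, 'gripper_width': 0.9993039833362699}
```

View pics/top.png

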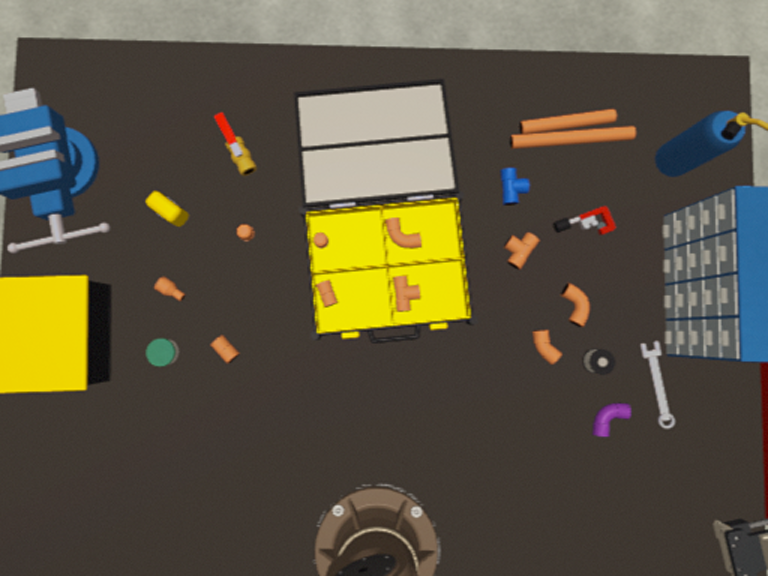

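View pics/scene.png

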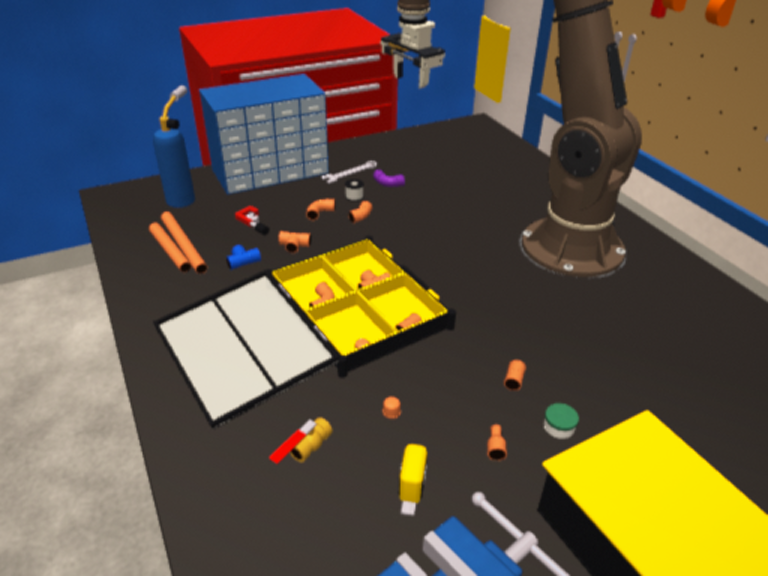

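The top view (768x576) shows these candidates:
- **Cap:** (245,232).
- **Reducer:** (170,289), stepped.
- **Coupling:** (224,349).
- **Tee:** (521,250). The blue look-alike is at (515,186).
- **Bends:** (577,304) and (547,346), one at 90° and one at 45°. The purple look-alike is at (612,420).
- **Stock in bins:** cap (320,240), elbow (403,233), coupling (327,293), tee (405,292). The empty halves are to the right, at -y.

Next I measure the positions and check a close crop of the bends.

Run:
```python
from h import *
c=dict(np.load("top.npz"))
hsv=cv2.cvtColor(c["image"],cv2.COLOR_RGB2HSV)
m=((hsv[...,0]>=5)&(hsv[...,0]<=16)&(hsv[...,1]>110)&(hsv[...,2]>90)).astype(np.uint8)
n,l,st,ce=cv2.connectedComponentsWithStats(m)
P=cloud(c)
for i in range(1,n):
    if st[i,4]<40: continue
    v,u=np.where(l==i); Q=plane(c,np.c_[u,v],.0155)[:,:2].astype(np.float32)
    r=cv2.minAreaRect(Q); 
    print((ce[i]*1.5).round(0),st[i,4],"cen",Q.mean(0).round(4),"zmed",np.percentile(P[l==i][:,2],[50,98]).round(3),"rect",np.round(r[0],4),np.round(r[1],4),round(r[2],1))
# bins yellow
y=((hsv[...,0]>=22)&(hsv[...,0]<=34)&(hsv[...,1]>150)).astype(np.uint8)
y=cv2.morphologyEx(y,cv2.MORPH_CLOSE,np.ones((15,15)))
for k in cv2.findContours(y,0,2)[0]:
    if cv2.contourArea(k)>3000:
        k=cv2.convexHull(k); Q=plane(c,k[:,0],.044)[:,:2].astype(np.float32);r=cv2.minAreaRect(Q);print("yellow",r,cv2.boxPoints(r).round(3).tolist())
im=c["image"][:,:,::-1]
a=cv2.resize(im[140:260,315:435],(540,540),interpolation=cv2.INTER_CUBIC)
b=cv2.resize(im[140:250,90:190],(250,275),interpolation=cv2.INTER_CUBIC)
cv=np.zeros((540,800,3),np.uint8);cv[:,:540]=a;cv[:275,540:790]=b
cv2.imwrite("pics/crop.png",cv)
```

```text
[571. 129.] 1412 cen [ 0.8777 -0.3993] zmed [0.025 0.032] rect [ 0.8827 -0.4029] [0.0715 0.268 ] 5.8
[401. 234.] 233 cen [ 0.643  -0.0405] zmed [0.035 0.042] rect [ 0.6439 -0.0406] [0.0881 0.0428] 54.5
[245. 232.] 114 cen [0.6422 0.2867] zmed [0.024 0.031] rect [0.6419 0.287 ] [0.0381 0.033 ] 47.1
[320. 240.] 62 cen [0.6286 0.1292] zmed [0.033 0.039] rect [0.6294 0.1289] [0.0285 0.0219] 1.5
[521. 248.] 333 cen [ 0.62   -0.2912] zmed [0.028 0.034] rect [ 0.623  -0.2881] [0.0546 0.0788] 56.7
[168. 288.] 183 cen [0.5213 0.4405] zmed [0.025 0.032] rect [0.5193 0.438 ] [0.0643 0.0331] 57.7
[404. 292.] 245 cen [ 0.5215 -0.0485] zmed [0.036 0.041] rect [ 0.5226 -0.0537] [0.0705 0.0482] 8.5
[326. 293.] 129 cen [0.5179 0.1135] zmed [0.036 0.042] rect [0.518  0.1133] [0.0493 0.0265] 22.5
[578. 304.] 314 cen [ 0.5049 -0.4095] zmed [0.027 0.034] rect [ 0.5048 -0.405 ] [0.0693 0.0689] 63.0
[546. 346.] 263 cen [ 0.4162 -0.3421] zmed [0.027 0.034] rect [ 0.4172 -0.3422] [0.0771 0.0403] 31.2
[224. 348.] 197 cen [0.3998 0.3204] zmed [0.028 0.035] rect [0.3998 0.3204] [0.0545 0.0333] 43.1
yellow ((0.4250258803367615, 0.6716692447662354), (0.23328439891338348, 0.1767224669456482), 3.29390811920166) [[0.30300000309944153, 0.753000020980835], [0.3140000104904175, 0.5770000219345093], [0.546999990940094, 0.5899999737739563], [0.5360000133514404, 0.7670000195503235]]
yellow ((0.5689966082572937, -0.012036696076393127), (0.2673543691635132, 0.3180772662162781), 6.816330909729004) [[0.4169999957084656, 0.12999999523162842], [0.45500001311302185, -0.1860000044107437], [0.7210000157356262, -0.15399999916553497], [0.6830000281333923, 0.16200000047683716]]
```

View pics/crop.png

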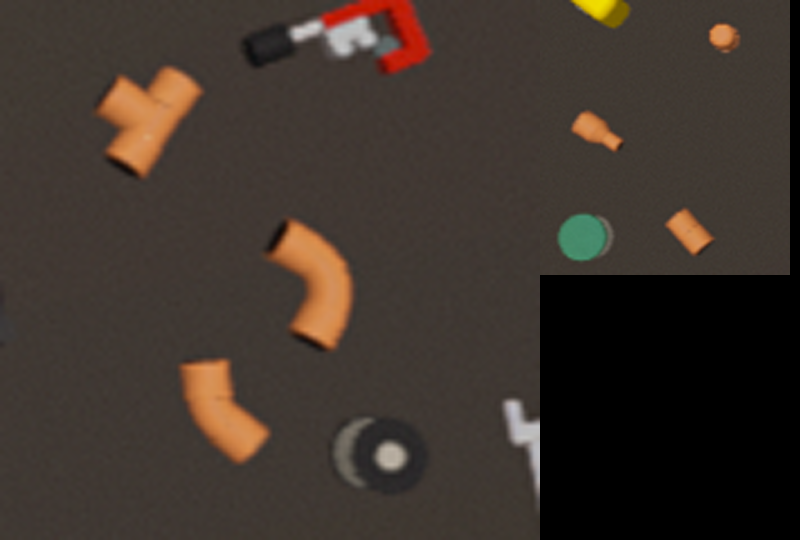

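The crop shows the bend at crop (320,285) is the 90° elbow and the bend at (225,410) is the 45° one. The tee is at (150,120). I move over them for a wrist view.

send_rows --motion '[[1,[0.5,0.5,0.3],[0,0,0.12]],[1,[1,1,0.5],[0,0,0.24]],[1,[1,1,0.5],[0,0,0.375]],[1,[1,1,0.5],[0,0,0.375]]]'

```text
t: 0.6
tool_pos: [0.2413, -0.5079, 0.2774]
tool_rot: [2.881, 1.251, 0.001]
force: [-1.0, -0.3, -0.7]
gripper_width: 1.003
grasp_force: 0.0
```

send_rows --motion '[[1,[0.5,0.5,0.2],[0,0,0.12]],[1,[1,1,0.3],[0,0,0.24]],[1,[1,1,0.3],[0,0,0.375]],[1,[1,1,0.3],[0,0,0.375]]]'

```text
t: 1.1
tool_pos: [0.3395, -0.4092, 0.3064]
tool_rot: [-2.4, -2.027, -0.0]
force: [-0.2, -1.6, -0.4]
gripper_width: 1.003
grasp_force: 0.0
```

send_rows --motion '[[1,[0.5,0.3,0],[0,0,0.12]],[1,[1,0.6,0],[0,0,0.24]],[1,[1,0.6,0],[0,0,0.375]],[1,[1,0.6,0],[0,0,0.375]]]'

```text
t: 1.6
tool_pos: [0.4378, -0.3514, 0.3056]
tool_rot: [-1.715, -2.63, 0.001]
force: [-0.5, 0.2, 0.2]
gripper_width: 0.998
grasp_force: 0.0
```

send_rows --motion '[[1,[0.5,0,0],[0,0,0.12]],[1,[0.9,0,0],[0,0,0.24]],[1,[0.9,0,0],[0,0,0.375]],[1,[0.9,0,0],[0,0,0.375]],[1,[0.9,0,0],[0,0,0.375]]]'

```text
t: 2.22
tool_pos: [0.5279, -0.3509, 0.3065]
tool_rot: [-0.882, -3.014, 0.001]
force: [-0.6, 0.3, -0.5]
gripper_width: 1.005
grasp_force: 0.0
```

Run:
```python
from h import *
c=cam("wrist");np.savez("w1.npz",**c);cv2.imwrite("pics/w1.png",c["image"][:,:,::-1])
s=ctrl.state();print(s["t"],s["tool_pos"],s["tool_rot"],s["q"].round(2),c["T"].round(3).tolist(),c["f"])
# bin rim corners from top picture
t=dict(np.load("top.npz"));print(plane(t,np.array([[307,213],[458,199],[468,318],[317,332],[384,206],[392,325],[312,272],[463,258]])/1.5,.044)[:,:2].round(4).tolist())
cv2.imwrite("pics/bins.png",cv2.resize(t["image"][125:235,195:325,::-1],(780,600)[:2] and (702,594),interpolation=cv2.INTER_CUBIC))
```

```text
2.275 [ 0.52812394 -0.35055386  0.30669871] [-8.80263039e-01 -3.01530773e+00  1.21106882e-03] [ 0.87  0.46 -0.57  1.39  0.25  1.36  1.3 ] [[0.538, 0.813, 0.222, 0.468], [0.843, -0.518, -0.145, -0.312], [-0.003, 0.265, -0.964, 0.465], [0.0, 0.0, 0.0, 1.0]] 338.91399184129597
[[0.6782, 0.1547], [0.7141, -0.154], [0.4703, -0.1762], [0.4363, 0.1276], [0.6961, -0.0023], [0.4532, -0.0229], [0.5573, 0.141], [0.5922, -0.1652]]
```

View pics/w1.png

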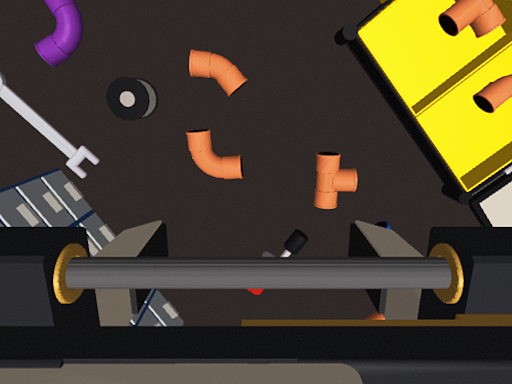

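View pics/bins.png

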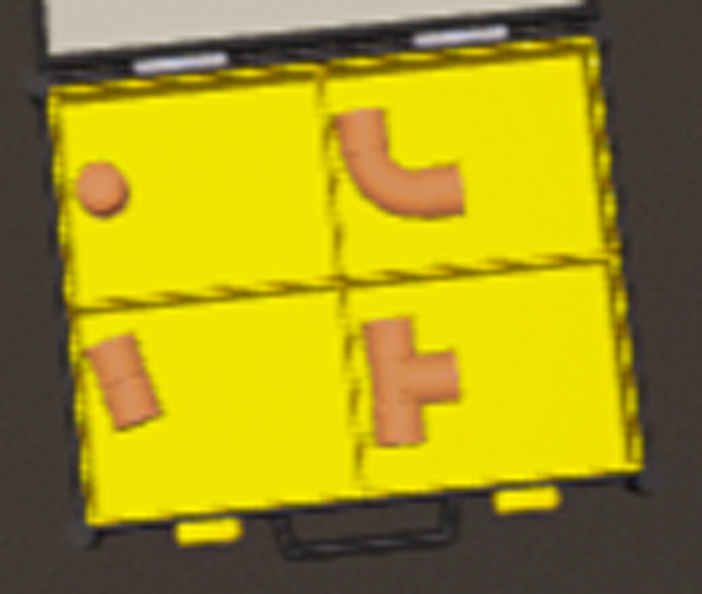

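The wrist view shows the tee at (330,180), the 90° elbow at (212,155) and the 45° elbow at (217,70). Bin stock sits toward +y as expected. Now I measure the tee and elbow from this view.

```bash
cat >> h.py <<'E'
def orange(c,amin=100,z=.0155):
    hsv=cv2.cvtColor(c["image"],cv2.COLOR_RGB2HSV)
    m=((hsv[...,0]>=4)&(hsv[...,0]<=17)&(hsv[...,1]>110)&(hsv[...,2]>60)).astype(np.uint8)
    n,l,st,ce=cv2.connectedComponentsWithStats(m);out=[]
    for i in range(1,n):
        if st[i,4]<amin: continue
        k=max(cv2.findContours((l==i).astype(np.uint8),0,1)[0],key=len)[:,0]
        Q=plane(c,k,z)[:,:2].astype(np.float32);r=cv2.minAreaRect(Q)
        print("px",ce[i].round(),st[i,4],"rect",np.round(r[0],4),np.round(r[1],4),round(r[2],1))
        out.append((ce[i],Q,r))
    return out
E
python3 - <<'E'
from h import *
c=dict(np.load("w1.npz"))
for ce,Q,r in orange(c):
    # straight edges of outline
    a=cv2.approxPolyDP((Q*1e4).astype(np.int32)[:,None],35,True)[:,0]/1e4
    if 100<ce[0]<380:
        d=np.roll(a,-1,0)-a
        for p,e in zip(a,d): print("  ",p.round(4),"len",round(float(np.hypot(*e)),4),"ang",round(float(np.degrees(np.arctan2(e[1],e[0])))%180,1))
E
```

```text
px [476.  15.] 1506 rect [ 0.5333 -0.0465] [0.077  0.0408] 57.4
px [216.  69.] 1496 rect [ 0.4153 -0.3426] [0.0788 0.0401] 29.6
px [497.  91.] 685 rect [ 0.6283 -0.0536] [0.0342 0.0471] 11.6
px [212. 157.] 1548 rect [ 0.502  -0.4047] [0.0685 0.0695] 62.0
px [332. 181.] 1714 rect [ 0.6211 -0.285 ] [0.0588 0.0789] 56.6
px [375. 316.] 114 rect [ 0.8384 -0.3391] [0.0354 0.0142] 57.6
   [ 0.3774 -0.3557] len 0.0295 ang 144.4
   [ 0.4014 -0.3729] len 0.029 ang 52.7
   [ 0.419  -0.3498] len 0.0297 ang 6.0
   [ 0.4485 -0.3467] len 0.0314 ang 96.0
   [ 0.4452 -0.3155] len 0.0412 ang 13.6
   [ 0.4052 -0.3252] len 0.0413 ang 47.7
   [ 0.4567 -0.419 ] len 0.0353 ang 157.5
   [ 0.4893 -0.4325] len 0.0266 ang 6.3
   [ 0.5157 -0.4296] len 0.0282 ang 40.1
   [ 0.5373 -0.4114] len 0.0233 ang 61.0
   [ 0.5486 -0.391 ] len 0.0319 ang 151.5
   [ 0.5206 -0.3758] len 0.0322 ang 57.5
   [ 0.5033 -0.403 ] len 0.0103 ang 5.5
   [ 0.493 -0.404] len 0.0264 ang 148.3
   [ 0.4705 -0.3901] len 0.032 ang 64.5
   [ 0.5726 -0.2867] len 0.0732 ang 145.7
   [ 0.6331 -0.3279] len 0.0116 ang 27.2
   [ 0.6434 -0.3226] len 0.0196 ang 57.3
   [ 0.654  -0.3061] len 0.0251 ang 138.2
   [ 0.6353 -0.2894] len 0.0248 ang 64.2
   [ 0.6461 -0.2671] len 0.0226 ang 148.6
   [ 0.6268 -0.2553] len 0.0083 ang 0.7
   [ 0.6185 -0.2554] len 0.0203 ang 57.5
   [ 0.6076 -0.2725] len 0.0205 ang 151.2
   [ 0.5896 -0.2626] len 0.0241 ang 63.9
   [ 0.579  -0.2842] len 0.0069 ang 21.3
   [ 0.8538 -0.3279] len 0.0208 ang 14.5
   [ 0.8337 -0.3331] len 0.0247 ang 92.8
   [ 0.8349 -0.3578] len 0.0354 ang 57.7
```

send_rows --motion '[[1,[0.5,0.3,0],[0,0,0]],[1,[0.94,0.64,-0.4],[0,0,0]],[1,[0.94,0.64,-1],[0,0,0]],[1,[0.94,0.64,-1],[0,0,0]]]'

```text
t: 2.78
tool_pos: [0.6201, -0.2849, 0.2022]
tool_rot: [-0.87, -3.009, 0.0]
force: [-0.2, 0.3, 0.8]
gripper_width: 1.001
grasp_force: 0.0
```

send_rows --motion '[[1,[0,0,-0.5],[0,0,0]],[1,[0,0,-1],[0,0,0]],[1,[0,0,-1],[0,0,0]]]'

```text
t: 3.15
tool_pos: [0.621, -0.2869, 0.1059]
tool_rot: [-0.874, -3.013, 0.002]
force: [-0.1, -0.1, 1.1]
gripper_width: 0.999
grasp_force: 0.0
```

send_rows --motion '[[1,[0,0,-0.4],[0,0,0]],[1,[0,0,-0.8],[0,0,0]],[1,[0,0,-1],[0,0,0]],[1,[0,0,-1],[0,0,0]]]'

```text
t: 3.65
tool_pos: [0.6237, -0.2861, 0.0079]
tool_rot: [0.871, 3.018, -0.001]
force: [-0.1, 0.0, 0.5]
gripper_width: 1.0
grasp_force: 0.0
```

send_rows --motion '[[1,[0,0,-0.03],[0,0,0]],[-1,[0,0,-0.03],[0,0,0]],[-1,[0,0,-0.03],[0,0,0]],[-1,[0,0,-0.03],[0,0,0]],[-1,[0,0,-0.03],[0,0,0]],[-1,[0,0,-0.03],[0,0,0]],[-1,[0,0,-0.03],[0,0,0]],[-1,[0,0,-0.03],[0,0,0]]]' --force 25

```text
t: 4.65
tool_pos: [0.6232, -0.2855, 0.0038]
tool_rot: [0.87, 3.019, -0.0]
force: [-0.2, -0.8, 2.4]
gripper_width: 0.567
grasp_force: 25.0
```

send_rows --motion '[[-1,[0,0,0.4],[0,0,0]],[-1,[0,0,0.9],[0,0,0]],[-1,[0,0,0.9],[0,0,0]]]'

```text
t: 5.03
tool_pos: [0.6261, -0.2855, 0.0981]
tool_rot: [0.867, 3.012, 0.0]
force: [0.2, -0.5, -1.3]
gripper_width: 0.566
grasp_force: 25.0
```

send_rows --motion '[[-1,[-0.25,0.4,0],[0,0,-0.11]],[-1,[-0.5,0.8,0],[0,0,-0.22]],[-1,[-0.5,0.8,0],[0,0,-0.3]],[-1,[-0.5,0.8,0],[0,0,-0.3]]]'

```text
t: 5.52
tool_pos: [0.5728, -0.2049, 0.0931]
tool_rot: [-1.547, -2.733, 0.001]
force: [0.1, -1.2, -1.8]
gripper_width: 0.564
grasp_force: 25.0
```

send_rows --motion '[[-1,[-0.25,0.4,0],[0,0,-0.11]],[-1,[-0.49,0.78,0],[0,0,-0.22]],[-1,[-0.49,0.78,0],[0,0,-0.277]],[-1,[-0.49,0.78,0],[0,0,-0.277]],[-1,[-0.49,0.78,0],[0,0,-0.277]]]'

```text
t: 6.15
tool_pos: [0.5246, -0.1282, 0.0934]
tool_rot: [-2.101, -2.336, 0.0]
force: [0.9, 0.6, -1.4]
gripper_width: 0.562
grasp_force: 25.0
```

Run:
```python
from h import *
s=ctrl.state();print(s["t"],s["tool_pos"],s["tool_rot"],s["q"].round(2))
c=cam("wrist");np.savez("w2.npz",**c);cv2.imwrite("pics/w2.png",c["image"][:,:,::-1])
```

```text
6.15 [ 0.52457201 -0.12819402  0.09340011] [-2.10081294e+00 -2.33584786e+00  3.20665060e-04] [ 0.39  0.48 -0.34  1.91  0.22  0.79  0.04]
```

View pics/w2.png

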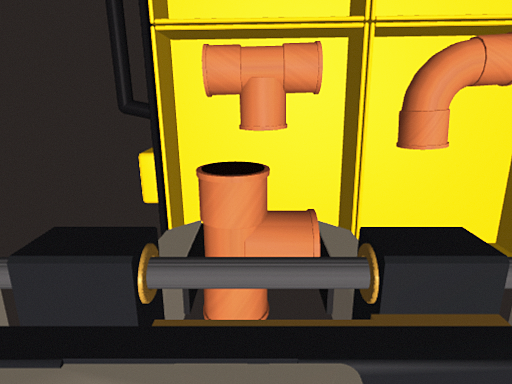

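The tee is held over the free half of its bin and aligned with it. I lower it and release with a partial opening.

send_rows --motion '[[-1,[0,0,-0.3],[0,0,0]],[-1,[0,0,-0.6],[0,0,0]],[-1,[0,0,-0.81],[0,0,0]],[-1,[0,0,-0.81],[0,0,0]],[0.35,[0,0,-0.81],[0,0,0]],[0.35,[0,0,-0.81],[0,0,0]],[0.35,[0,0,-0.81],[0,0,0]],[0.35,[0,0,-0.4],[0,0,0]],[0.35,[0,0,0.1],[0,0,0]],[0.35,[0,0,0.1],[0,0,0]]]'

```text
t: 7.45
tool_pos: [0.527, -0.1276, 0.1077]
tool_rot: [2.099, 2.329, 0.006]
force: [0.0, -0.3, -0.0]
gripper_width: 0.68
grasp_force: 0.0
```

send_rows --motion '[[0.4,[0,-0.5,0],[0,0,-0.1]],[0.4,[0.02,-1,0],[0,0,-0.2]],[0.4,[0.02,-1,0],[0,0,-0.2]]]'

```text
t: 7.82
tool_pos: [0.5251, -0.2323, 0.1031]
tool_rot: [2.449, 1.965, -0.004]
force: [0.0, 0.3, -0.5]
gripper_width: 0.702
grasp_force: 0.0
```

send_rows --motion '[[0.4,[0,-0.5,0],[0,0,-0.1]],[0.4,[0.02,-1,0],[0,0,-0.185]],[0.4,[0.02,-1,0],[0,0,-0.185]]]'

```text
t: 8.2
tool_pos: [0.527, -0.3315, 0.103]
tool_rot: [2.706, 1.593, -0.003]
force: [-0.4, 1.7, -0.7]
gripper_width: 0.699
grasp_force: 0.0
```

send_rows --motion '[[0.4,[0,-0.4,0],[0,0,0]],[0.4,[0,-0.66,0],[0,0,0]],[0.4,[0,-0.66,-0.3],[0,0,0]],[0.4,[0,-0.66,-0.3],[0,0,0]]]'

```text
t: 8.7
tool_pos: [0.5269, -0.3906, 0.0712]
tool_rot: [-2.696, -1.602, 0.003]
force: [-0.8, 0.2, -0.3]
gripper_width: 0.7
grasp_force: 0.0
```

Run:
```python
from h import *
s=ctrl.state();print(s["t"],s["tool_pos"],s["tool_rot"],s["q"].round(2))
c=cam("wrist");np.savez("w3.npz",**c);cv2.imwrite("pics/w3.png",c["image"][:,:,::-1])
```

```text
8.7 [ 0.52691721 -0.39060766  0.07117409] [-2.69613341e+00 -1.60207418e+00  2.61217061e-03] [ 0.65  0.64 -0.15  1.63  0.11  0.88 -0.04]
```

View pics/w3.png

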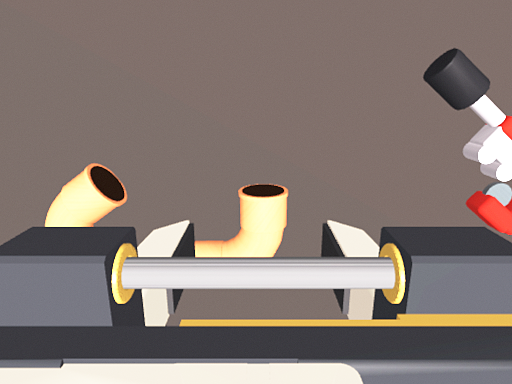

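The elbow leg sits centred between the fingers, with its mouth at (263,190). The 45° elbow at (85,195) is clear. I grasp.

send_rows --motion '[[0.4,[0.01,-0.02,-0.35],[0,0,0]],[0.4,[0.01,-0.02,-0.67],[0,0,0]],[0.4,[0.01,-0.02,-0.67],[0,0,0]],[-1,[0.01,-0.02,-0.67],[0,0,0]],[-1,[0.01,-0.02,-0.67],[0,0,0]],[-1,[0.01,-0.02,-0.67],[0,0,0]],[-1,[0.01,-0.02,-0.67],[0,0,0]],[-1,[0.01,-0.02,-0.67],[0,0,0]]]' --force 25

```text
t: 9.75
tool_pos: [0.5296, -0.3955, 0.0073]
tool_rot: [2.702, 1.601, 0.001]
force: [-0.3, 0.3, 5.8]
gripper_width: 0.333
grasp_force: 24.8
```

send_rows --motion '[[-1,[0,0,0.4],[0,0,0]],[-1,[0,0,0.9],[0,0,0]],[-1,[0,0,0.9],[0,0,0]]]'

```text
t: 10.12
tool_pos: [0.5317, -0.3967, 0.1009]
tool_rot: [2.697, 1.598, 0.005]
force: [-0.1, 0.2, -2.1]
gripper_width: 0.33
grasp_force: 24.8
```

send_rows --motion '[[-1,[0.2,0.5,0],[0,0,0.1]],[-1,[0.4,1,0],[0,0,0.2]],[-1,[0.4,1,0],[0,0,0.2]]]'

```text
t: 10.5
tool_pos: [0.5713, -0.2885, 0.0958]
tool_rot: [-2.407, -2.014, -0.005]
force: [-0.6, -0.6, -0.9]
gripper_width: 0.328
grasp_force: 24.8
```

send_rows --motion '[[-1,[0.2,0.5,0],[0,0,0.1]],[-1,[0.4,1,0],[0,0,0.182]],[-1,[0.4,1,0],[0,0,0.182]]]'

```text
t: 10.88
tool_pos: [0.6107, -0.1893, 0.096]
tool_rot: [-2.098, -2.335, -0.005]
force: [0.6, 0.6, -2.0]
gripper_width: 0.333
grasp_force: 24.8
```

send_rows --motion '[[-1,[0.2,0.5,0],[0,0,0]],[-1,[0.43,1,0],[0,0,0]],[-1,[0.43,1,0],[0,0,0]],[-1,[0.43,1,0],[0,0,0]]]'

```text
t: 11.38
tool_pos: [0.6515, -0.0968, 0.0957]
tool_rot: [-2.11, -2.327, 0.003]
force: [0.7, -0.9, -1.8]
gripper_width: 0.33
grasp_force: 24.8
```

Run:
```python
from h import *
s=ctrl.state();print(s["t"],s["tool_pos"],s["tool_rot"],s["q"].round(2))
c=cam("wrist");cv2.imwrite("pics/w4.png",c["image"][:,:,::-1])
```

```text
11.375 [ 0.65151125 -0.09683509  0.09574702] [-2.11013402 -2.32668096  0.00316405] [ 0.26  0.63 -0.31  1.6   0.23  0.94 -0.02]
```

View pics/w4.png

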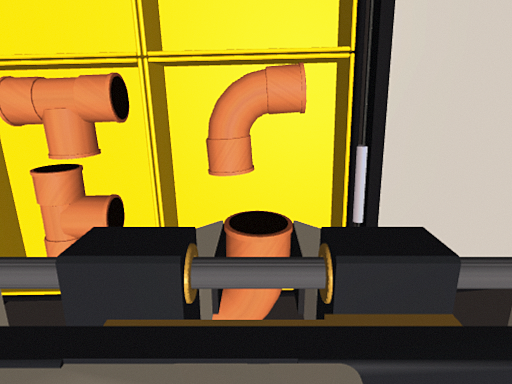

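The held elbow's mouth is at (258,220) and the stock elbow's mouth is at (231,172), with a small gap between them. I shift slightly to +x/-y, lower and release.

send_rows --motion '[[-1,[0.04,-0.03,-0.2],[0,0,0]],[-1,[0.04,-0.03,-0.6],[0,0,0]],[-1,[0.04,-0.03,-0.81],[0,0,0]],[-1,[0.04,-0.03,-0.81],[0,0,0]],[0,[0.04,-0.03,-0.81],[0,0,0]],[0,[0.04,-0.03,-0.81],[0,0,0]],[0,[0.04,-0.03,-0.81],[0,0,0]],[0,[0.04,-0.03,-0.4],[0,0,0]],[0,[0.04,-0.03,0.1],[0,0,0]],[0,[0.04,-0.03,0.6],[0,0,0]],[0.4,[0.04,-0.03,1],[0,0,0]],[0.4,[0.04,-0.03,1],[0,0,0]]]'

```text
t: 12.92
tool_pos: [0.6585, -0.0982, 0.2013]
tool_rot: [2.105, 2.324, 0.007]
force: [0.2, 0.3, -0.4]
gripper_width: 0.662
grasp_force: 0.0
```

send_rows --motion '[[0.4,[-0.2,0.5,0.25],[0,0,0]],[0.4,[-0.4,1,0.5],[0,0,0]],[0.4,[-0.4,1,0.5],[0,0,0]]]'

```text
t: 13.3
tool_pos: [0.6157, 0.0079, 0.2489]
tool_rot: [2.099, 2.337, 0.006]
force: [0.5, 0.2, -0.0]
gripper_width: 0.704
grasp_force: 0.0
```

send_rows --motion '[[0.4,[-0.2,0.5,0.25],[0,0,0]],[0.4,[-0.5,1,0.3],[0,0,0]],[0.4,[-0.5,1,0.3],[0,0,0]],[0.4,[-0.5,1,0.3],[0,0,0]]]'

```text
t: 13.8
tool_pos: [0.5664, 0.1006, 0.2761]
tool_rot: [2.109, 2.328, -0.002]
force: [0.6, 0.0, 0.0]
gripper_width: 0.702
grasp_force: 0.0
```

Run:
```python
from h import *
s=ctrl.state();print(s["t"],s["tool_pos"],s["tool_rot"],s["q"].round(2))
c=cam("wrist");np.savez("w5.npz",**c);cv2.imwrite("pics/w5.png",c["image"][:,:,::-1])
orange(c)
c=cam("top");cv2.imwrite("pics/bins2.png",cv2.resize(c["image"][125:235,195:325,::-1],(702,594),interpolation=cv2.INTER_CUBIC))
```

```text
13.8 [0.56640003 0.10061032 0.27608176] [ 2.10894278e+00  2.32797409e+00 -1.86923081e-03] [ 0.03  0.35 -0.4   1.6   0.15  1.22 -0.31]
px [339.   5.] 288 rect [0.6395 0.274 ] [0.0323 0.0121] 5.7
px [216. 141.] 1034 rect [0.5122 0.1097] [0.0541 0.0315] 21.6
px [309. 135.] 555 rect [0.6261 0.128 ] [0.0303 0.0338] 58.4
px [306. 252.] 309 rect [ 0.6416 -0.028 ] [0.0463 0.0134] 5.8
px [216. 252.] 344 rect [ 0.5226 -0.0415] [0.0574 0.0104] 5.8
px [252. 308.] 1789 rect [ 0.604  -0.1161] [0.2207 0.0556] 5.8
```

View pics/w5.png

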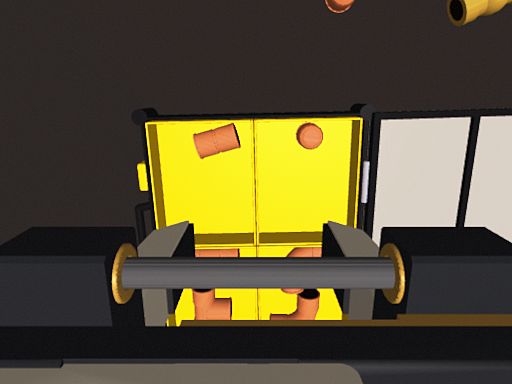

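Cap stock at (310,135) and coupling stock at (216,141); the loose cap is at the top edge (339,5). I need to go further to +y.

send_rows --motion '[[0.4,[-0.1,0.5,0],[0,0,0]],[0.4,[-0.3,1,0],[0,0,0]],[0.4,[-0.3,1,0],[0,0,0]],[0.4,[-0.3,1,0],[0,0,0]]]'

```text
t: 14.4
tool_pos: [0.537, 0.2002, 0.2762]
tool_rot: [2.11, 2.327, -0.002]
force: [0.2, -1.2, -0.6]
gripper_width: 0.702
grasp_force: 0.0
```

Run:
```python
from h import *
s=ctrl.state();print(s["t"],s["tool_pos"],s["tool_rot"],s["q"].round(2))
c=cam("wrist");np.savez("w6.npz",**c);cv2.imwrite("pics/w6.png",c["image"][:,:,::-1])
orange(c)
P=cloud(c)
print(c["T"][:3,3])
```

```text
14.4 [0.53698614 0.20024759 0.2761812 ] [ 2.11020542e+00  2.32685321e+00 -1.66217632e-03] [-0.13  0.35 -0.44  1.6   0.16  1.22 -0.5 ]
px [145.  40.] 1443 rect [0.3941 0.3167] [0.0554 0.034 ] 44.0
px [351.  89.] 719 rect [0.6389 0.2869] [0.0356 0.0323] 9.2
px [321. 215.] 387 rect [0.6273 0.1236] [0.0323 0.0294] 15.7
px [233. 220.] 846 rect [0.5128 0.1074] [0.0525 0.0326] 20.5
px [305. 319.] 204 rect [ 0.6226 -0.0345] [0.1369 0.0067] 5.7
[0.5299386  0.27189815 0.43494781]
```

View pics/w6.png

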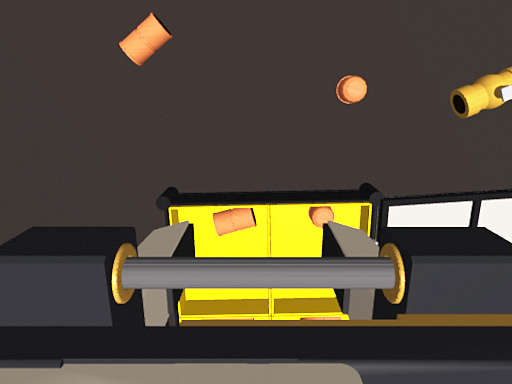

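The loose cap is at (351,89) and the coupling at (145,40). The valve to the right stays clear. I go for the cap.

send_rows --motion '[[0.4,[0.5,0.43,-0.1],[0,0,0]],[0.4,[1,0.865,-0.5],[0,0,0]],[0.4,[1,0.865,-1],[0,0,0]],[0.4,[1,0.865,-1],[0,0,0]]]'

```text
t: 14.95
tool_pos: [0.6351, 0.2851, 0.1705]
tool_rot: [-2.109, -2.325, 0.015]
force: [-0.6, -0.7, 0.1]
gripper_width: 0.703
grasp_force: 0.0
```

send_rows --motion '[[0.4,[0.03,0,-0.5],[0,0,0]],[0.4,[0.03,0,-1],[0,0,0]],[0.4,[0.03,0,-1],[0,0,0]],[0.4,[0.03,0,-1],[0,0,0]]]'

```text
t: 15.45
tool_pos: [0.6411, 0.2881, 0.0802]
tool_rot: [2.109, 2.326, 0.005]
force: [-0.1, -0.1, 1.2]
gripper_width: 0.698
grasp_force: 0.0
```

Run:
```python
from h import *
s=ctrl.state();print(s["t"],s["tool_pos"],s["tool_rot"],s["q"].round(2))
c=cam("wrist");np.savez("w7.npz",**c);cv2.imwrite("pics/w7.png",c["image"][:,:,::-1])
orange(c)
```

```text
15.45 [0.64109035 0.28812392 0.08016446] [2.10935892 2.326033   0.00540508] [-0.27  0.72 -0.38  1.49  0.3   0.98 -0.63]
px [255. 190.] 385 rect [0.64   0.2885] [0.0319 0.0322] 17.2
```

View pics/w7.png

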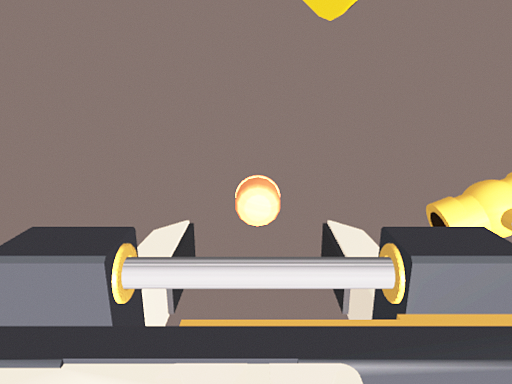

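The cap at (258,200) lies between the fingers. I lower and grasp.

send_rows --motion '[[0.4,[0,0,-0.4],[0,0,0]],[0.4,[0,0,-0.77],[0,0,0]],[0.4,[0,0,-0.77],[0,0,0]],[-1,[0,0,-0.77],[0,0,0]],[-1,[0,0,-0.77],[0,0,0]],[-1,[0,0,-0.77],[0,0,0]],[-1,[0,0,-0.77],[0,0,0]],[-1,[0,0,-0.77],[0,0,0]]]' --force 20

```text
t: 16.5
tool_pos: [0.6396, 0.2885, 0.0005]
tool_rot: [2.109, 2.328, 0.001]
force: [-1.3, -0.3, 6.3]
gripper_width: 0.331
grasp_force: 20.9
```

send_rows --motion '[[-1,[0,0,0.4],[0,0,0]],[-1,[0,0,0.9],[0,0,0]],[-1,[0,0,0.9],[0,0,0]]]'

```text
t: 16.88
tool_pos: [0.6416, 0.2899, 0.0944]
tool_rot: [2.107, 2.327, 0.011]
force: [-0.1, -0.4, -0.1]
gripper_width: 0.332
grasp_force: 20.0
```

send_rows --motion '[[-1,[0,-0.5,0],[0,0,0]],[-1,[-0.03,-1,0],[0,0,0]],[-1,[-0.03,-1,0],[0,0,0]]]'

```text
t: 17.25
tool_pos: [0.6366, 0.1813, 0.0884]
tool_rot: [2.115, 2.32, -0.007]
force: [0.3, 0.5, -0.5]
gripper_width: 0.334
grasp_force: 20.0
```

send_rows --motion '[[-1,[0,-0.5,0],[0,0,0]],[-1,[-0.03,-1,0],[0,0,0]],[-1,[-0.03,-1,0],[0,0,0]]]'

```text
t: 17.62
tool_pos: [0.6331, 0.0823, 0.0886]
tool_rot: [2.116, 2.321, -0.006]
force: [0.6, -0.1, 0.2]
gripper_width: 0.33
grasp_force: 20.0
```

send_rows --motion '[[-1,[-0.02,-0.54,0],[0,0,0]],[-1,[-0.02,-0.54,0],[0,0,0]],[-1,[-0.02,-0.54,-0.4],[0,0,0]],[-1,[-0.02,-0.54,-0.8],[0,0,0]],[-1,[-0.02,-0.54,-0.82],[0,0,0]],[-1,[-0.02,-0.54,-0.82],[0,0,0]]]'

```text
t: 18.38
tool_pos: [0.6312, 0.036, 0.0072]
tool_rot: [-2.106, -2.329, -0.001]
force: [-0.1, 0.4, -0.8]
gripper_width: 0.332
grasp_force: 20.0
```

send_rows --motion '[[0,[0,0,0],[0,0,0]],[0,[0,0,0],[0,0,0]],[0,[0,0,0],[0,0,0]],[0,[0,0,0.4],[0,0,0]],[0,[0,0,1],[0,0,0]],[0.4,[0,0,1],[0,0,0]]]'

```text
t: 19.12
tool_pos: [0.6345, 0.0351, 0.1129]
tool_rot: [2.105, 2.324, 0.011]
force: [0.7, -0.2, 0.2]
gripper_width: 0.567
grasp_force: 0.0
```

send_rows --motion '[[0.4,[-0.4,0.45,0],[0,0,-0.1]],[0.4,[-0.8,0.9,0],[0,0,-0.2]],[0.4,[-0.8,0.95,0],[0,0,-0.2]],[0.4,[-0.8,0.95,0],[0,0,-0.2]]]'

```text
t: 19.62
tool_pos: [0.5514, 0.1292, 0.1075]
tool_rot: [2.445, 1.972, -0.0]
force: [-0.2, -0.6, -0.4]
gripper_width: 0.701
grasp_force: 0.0
```

send_rows --motion '[[0.4,[-0.4,0.45,0],[0,0,-0.1]],[0.4,[-0.8,0.9,0],[0,0,-0.2]],[0.4,[-0.8,0.95,0],[0,0,-0.2]],[0.4,[-0.8,0.95,0],[0,0,-0.2]]]'

```text
t: 20.12
tool_pos: [0.4726, 0.2232, 0.1076]
tool_rot: [2.724, 1.564, 0.0]
force: [-0.5, -0.8, 0.1]
gripper_width: 0.703
grasp_force: 0.0
```

send_rows --motion '[[0.4,[-0.4,0.45,0],[0,0,-0.1]],[0.4,[-0.75,0.9,0],[0,0,-0.19]],[0.4,[-0.75,0.92,-0.2],[0,0,-0.19]],[0.4,[-0.75,0.92,-0.2],[0,0,-0.19]]]'

```text
t: 20.62
tool_pos: [0.3973, 0.3142, 0.0866]
tool_rot: [2.926, 1.139, -0.003]
force: [-0.5, 0.2, 0.9]
gripper_width: 0.698
grasp_force: 0.0
```

Run:
```python
from h import *
s=ctrl.state();print(s["t"],s["tool_pos"],s["tool_rot"],s["q"].round(2))
c=cam("wrist");np.savez("w8.npz",**c);cv2.imwrite("pics/w8.png",c["image"][:,:,::-1])
orange(c)
```

```text
20.625 [0.39729868 0.31420679 0.08656527] [ 2.92600198  1.13853862 -0.00331626] [-0.59  0.43 -0.24  2.    0.15  0.73 -1.75]
px [249. 190.] 364 rect [0.3949 0.3169] [0.0572 0.0324] 44.5
px [264. 319.] 166 rect [0.3266 0.2422] [0.     0.1304] 42.5
```

View pics/w8.png

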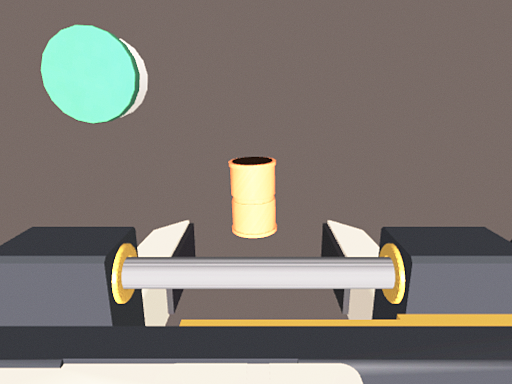

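The coupling is aligned, spanning (253,160) to (253,235). I grasp.

send_rows --motion '[[0.4,[-0.01,0.03,-0.4],[0,0,0.01]],[0.4,[-0.01,0.03,-0.83],[0,0,0.01]],[0.4,[-0.01,0.03,-0.83],[0,0,0.01]],[-1,[-0.01,0.03,-0.83],[0,0,0.01]],[-1,[-0.01,0.03,-0.83],[0,0,0.01]],[-1,[-0.01,0.03,-0.83],[0,0,0.01]],[-1,[-0.01,0.03,-0.83],[0,0,0.01]],[-1,[-0.01,0.03,-0.83],[0,0,0.01]]]' --force 25

```text
t: 21.68
tool_pos: [0.3956, 0.3194, 0.0053]
tool_rot: [-2.918, -1.163, -0.001]
force: [-0.6, -1.2, 6.4]
gripper_width: 0.332
grasp_force: 25.0
```

send_rows --motion '[[-1,[0,0,0.4],[0,0,0]],[-1,[0,0,0.9],[0,0,0]],[-1,[0,0,0.9],[0,0,0]]]'

```text
t: 22.05
tool_pos: [0.397, 0.321, 0.0981]
tool_rot: [-2.916, -1.163, -0.01]
force: [-0.5, -0.1, -0.9]
gripper_width: 0.325
grasp_force: 25.0
```

send_rows --motion '[[-1,[0.2,-0.5,0],[0,0,0.1]],[-1,[0.38,-1,0],[0,0,0.2]],[-1,[0.38,-1,0],[0,0,0.2]]]'

```text
t: 22.42
tool_pos: [0.4342, 0.2135, 0.0935]
tool_rot: [2.703, 1.597, -0.005]
force: [0.1, 0.4, 0.0]
gripper_width: 0.333
grasp_force: 25.0
```

send_rows --motion '[[-1,[0.2,-0.5,0],[0,0,0.1]],[-1,[0.38,-1,0],[0,0,0.2]],[-1,[0.38,-1,0],[0,0,0.2]]]'

```text
t: 22.8
tool_pos: [0.4719, 0.1147, 0.0936]
tool_rot: [2.421, 2.001, -0.004]
force: [-1.6, 0.9, -0.2]
gripper_width: 0.333
grasp_force: 25.0
```

send_rows --motion '[[-1,[0.2,-0.5,0],[0,0,0.1]],[-1,[0.38,-0.98,0],[0,0,0.181]],[-1,[0.38,-0.98,0],[0,0,0.181]],[-1,[0.38,-0.98,-0.3],[0,0,0.181]],[-1,[0.38,-0.98,-0.3],[0,0,0.181]]]'

```text
t: 23.42
tool_pos: [0.5072, 0.0231, 0.063]
tool_rot: [-2.104, -2.328, 0.004]
force: [-0.8, -0.5, -0.7]
gripper_width: 0.329
grasp_force: 25.0
```

Lower from 0.063 to about 0.012 and release. Then retreat upward.

send_rows --motion '[[-1,[0.01,0,-0.3],[0,0,0]],[-1,[0.01,0,-0.51],[0,0,0]],[-1,[0.01,0,-0.51],[0,0,0]],[0,[0.01,0,-0.51],[0,0,0]],[0,[0.01,0,-0.51],[0,0,0]],[0,[0.01,0,-0.51],[0,0,0]],[0,[0.01,0,-0.1],[0,0,0]],[0,[0.01,0,0.4],[0,0,0]],[0,[0.01,0,1],[0,0,0]],[0,[0.01,0,1],[0,0,0]]]'

```text
t: 24.68
tool_pos: [0.5132, 0.0218, 0.1696]
tool_rot: [2.103, 2.325, 0.01]
force: [-0.3, -0.1, -0.2]
gripper_width: 0.503
grasp_force: 0.0
```

send_rows --motion '[[0,[-0.3,0.4,0.3],[0,0,0]],[0,[-0.7,0.8,0.6],[0,0,0]],[0,[-0.7,1,0.8],[0,0,0]],[0,[-0.7,1,0.8],[0,0,0]]]'

```text
t: 25.18
tool_pos: [0.4405, 0.1229, 0.2459]
tool_rot: [2.102, 2.332, 0.004]
force: [-0.7, -0.3, -1.5]
gripper_width: 0.501
grasp_force: 0.0
```

send_rows --motion '[[0,[-0.1,0.5,0],[0,0,0]],[0,[-0.1,1,0],[0,0,0]],[0,[-0.1,1,0],[0,0,0]],[0,[-0.1,1,0],[0,0,0]]]'

```text
t: 25.68
tool_pos: [0.4304, 0.2195, 0.2434]
tool_rot: [-2.108, -2.329, 0.004]
force: [0.6, -1.0, 0.6]
gripper_width: 0.502
grasp_force: 0.0
```

Run:
```python
from h import *
s=ctrl.state();print(s["t"],s["tool_pos"])
c=cam("top");cv2.imwrite("pics/end.png",cv2.resize(c["image"][110:270,90:410,::-1],(800,400),interpolation=cv2.INTER_CUBIC))
orange(c,60)
```

```text
25.675 [0.43041953 0.21950209 0.24343155]
px [381.  86.] 1449 rect [ 0.882  -0.4006] [0.0725 0.2729] 5.8
px [150.  86.] 96 rect [0.863  0.3339] [0.0683 0.0225] 26.6
px [268. 156.] 237 rect [ 0.6439 -0.0406] [0.0881 0.0428] 54.5
px [294. 156.] 237 rect [ 0.6447 -0.1232] [0.0872 0.0433] 50.5
px [214. 160.] 67 rect [0.6278 0.1289] [0.0291 0.0244] 46.0
px [244. 159.] 63 rect [0.6329 0.0351] [0.0253 0.0219] 1.2
px [270. 195.] 251 rect [ 0.5226 -0.0533] [0.0708 0.0491] 8.1
px [218. 195.] 136 rect [0.518  0.1133] [0.0493 0.0265] 22.5
px [294. 195.] 259 rect [ 0.5261 -0.1245] [0.05   0.0688] 1.2
px [247. 197.] 130 rect [0.5124 0.023 ] [0.0262 0.0467] 6.3
px [364. 231.] 272 rect [ 0.4176 -0.3413] [0.0787 0.0414] 31.2
```

View pics/end.png

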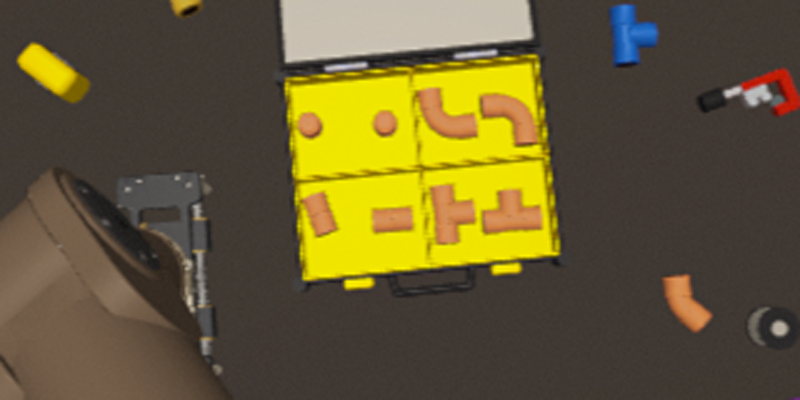

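All four bins now hold a matching pair: caps at (310,124) and (385,123), elbows at (448,113) and (512,120), couplings at (320,214) and (392,219), and tees at (452,214) and (512,214). The 45° elbow at (687,303) hasn't moved, and the stock fittings are undisturbed. I hand the job in.

```bash
python3 -c "
from workcell import ctrl
print(ctrl.job_done())"
```

```text
the job is handed in; nothing more can be done
None
```

I put the 90° elbow, tee, coupling and end cap back in their matching bins, left the 45° elbow and reducing coupling where they lay, and handed the job in at about 26 s.

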